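# Check a heel bar on the sprung-foot height gauge

### The job

Take the long stacked heel bar out of its dark steel cradle and lay it flat on the anvil of the height gauge, lengthwise under the foot, centred and square, with its end fully home against the stop, and let go of it. Then press the gauge's plunger down gently by its knob until the foot bears on the bar with its spring about half taken up (never pressed solid), and leave it standing there, reading the bar's height. Leave the other things on the bench where they are.

Things in the scene. Friction and masses are not known exactly. Their poses are not given: they have to be found in the camera images.
- bar_center (a point): centre of the loose heel bar: wooden block of five glued layers, 190 long (its x) x 50 wide (y) x 38 mm high (z), 0.17 to 0.35 kg, both ends alike; the longer and thicker of the two layered bars. It starts flat in the cradle, underside 8 mm above the bench, its axes those of the cradle within 2 degrees
- cradle: fixed dark steel cradle, origin on the bench under its centre, x along the bar. Base 215 x 90 x 8 mm. Pockets with 12 mm walls, up to 52 mm above the bench and out to 40 mm from the centre line, enclose the last 60 mm of each end of the bar with 2 to 3 mm of play. Only the bar's middle is free at its sides (x from -37 to 37 mm) to be gripped; the bar comes out straight up
- gauge: fixed height gauge, origin on the bench below the foot's axis; x runs from the open loading end to the stop. Steel anvil: top 12 mm above the bench, 70 mm wide, x -120 to 85 mm, no side guides. A head 34 mm wide, 127 to 157 mm above the bench, reaches over it from the column (x 118 mm) to x = -13 mm and carries the plunger; a scale plate at x = 100 mm rises to 217 mm
- gauge_stop (a point): foot of the gauge's stop, an upright plate 56 mm wide, up to 38 mm above the bench; the point is on its face at the anvil's top (gauge x = 85 mm), axes as the gauge's. A hand holding the bar by its middle meets the foot and head before the bar is home: set the bar down part way in, then slide it home by its free end
- gauge_home (a point): fixed point in the gauge where the bar's centre lies when the bar is home: x = -10 mm, y = 0, 31 mm above the bench in the gauge's frame, axes as the gauge's
- knob_top (a point): centre of the flat top of the round black knob on the plunger, 40 mm across, 18 mm thick; on the foot's axis; 233 mm above the bench with the plunger fully up (joint 0), lower by the plunger's value. Its stem below is 16 mm across
- foot_face (a point): centre of the underside of the round steel foot, 30 mm across; 95 mm above the bench at plunger 0 and foot 0
- plunger (a joint): travel of the gauge's plunger, m, 0 = fully up, grows downward to 0.062; starts between 0 and 0.020. It moves with about 6 N of friction and stays where it is left (its own weight and the foot's spring do not move it). The foot meets the bar lying on the anvil at 0.045; at 0.051 the spring is half taken up
- foot (a joint): how far the foot is pushed up into the plunger against its spring, m: 0 = free, 0.012 = solid; about 0.8 N when it starts to move, 5.6 N when solid. Bar height = 0.083 - plunger + foot
- thin_bar_center (a point): centre of the other layered bar, 130 x 40 x 18 mm, loose on the bench; leave alone
- tin_center (a point): centre of a flat round tin, 68 mm across, 30 mm high, loose; leave alone
- brush_center (a point): centre of a shoe brush 150 x 45 x 42 mm, loose; leave alone
- hammer_grip (a point): point on the handle of a hammer 240 mm long, loose; leave alone
Mind the look-alikes: they are no part of the job. Leave any blue look-alike of the part that bears bar_center alone.

How it is judged:
By the outcome, as a careful person would: the job done as asked, in the order asked, and still so for the second after the job is handed in, with the robot touching nothing.
It also fails if it takes over 64 s, if anything falls off the work surface, if the arm or the gripper's body presses on something with over 40 N, if the wrist force passes 120 N, or if a joint passes its speed limit or range.

### The arm

A 6-joint arm with a two-finger parallel gripper is mounted at the origin on the work surface. World frame = base frame: x ahead of the robot, y to its left, z up, the work surface at z = 0. Lengths are in m, angles in rad, forces in N, time in s.
With the tool pointing down it reaches from about 0.35 to 0.975 m from the base axis. Payload 7.1 kg.
Tool frame: the origin (TCP) lies midway between the tips of the shut fingers; the grasp point (between the pads) lies 19 mm behind it; z points along the fingers, x is the direction in which the jaws open and shut, and the axes are right-handed (so a half turn about z gives the same grasp; the last joint's range is limited). The gripper opens to 88 mm and grips with 3 to 60 N. Pads are 20 mm wide; open, the fingers measure 115 mm over their backs; the gripper's body (75 mm by 178 mm) begins 61 mm behind the grasp point.
Start: joints at [1.309, 0.423, 1.63, -0, 1.089, -0.019], TCP at [0.15, 0.607, 0.195] pointing down, gripper open.
Joint ranges: [-3, 3], [-0.9, 2.11], [0.09, 2.58], [-1.31, 4.45], [0.11, 2.69], [-2.54, 2.54]. Speed limits (rad/s): [2.39, 2.39, 3.01, 3.14, 3.14, 3.14].

### API

Orientations are given as a unit quaternion [w, x, y, z].
In Python, from station import move_pose, movel, movej, command_gripper, wait, inverse_kinematics, read_camera, camera_info, MotionError, job_done, get_time, get_joint_pos, get_qvel, get_effort, get_tcp_pos, get_ee_rot, get_ft_force, get_ft_torque, get_grip_width gives the robot as it stands. Calls block until the motion is done:
- move_pose(position, orientation): joint-space move of the TCP to a pose.
- movel(position, frame=None, v=0.15, until_force=None): straight line of the TCP; frame=None keeps the orientation; v is the mean speed in m/s. With until_force (N) it stops when the force on the tool has changed by that much, and returns True; else False.
- movej(angles): joint-space move.
- command_gripper(opening): opening from 0.0 (shut) to 1.0 (fully open); the grip force is fixed at half the most; returns when the fingers have stopped.
- wait(seconds).
- inverse_kinematics(position, orientation): joint angles nearest the present ones, or None.
- read_camera(name): name is "side" or "top" or "wrist"; returns the picture (480x640x3 uint8, red, green, blue); there is no depth.
- camera_info(name): a dict with "intrinsics" (3x3 intrinsics, pixels), "dist" ([k1, k2, p1, p2, k3] as OpenCV has them; the pictures are not rectified), "T" (4x4, takes a point from camera to world coordinates); the wrist camera has in their place "tool_from_camera" (4x4, takes a point from camera to tool coordinates, whose origin is the TCP and whose axes are the tool frame's). Camera axes: x right, y up, looking along -z (the intrinsics and any distortion apply to the point x, -y, -z); pixel columns grow to the right and rows downward; lengths in m; the calibration is good to about 2 mm. A picture is of the moment at which its call begins: read the wrist's pose just before it. camera_info takes no time and is no camera call.
A pose or a line that the arm cannot do raises MotionError and nothing moves.
- job_done(): hands the job in, once; it reports no verdict.
Readings, each from a call of its own:
- get_time(): time.
- get_joint_pos(): joint angles.
- get_qvel(): joint speeds.
- get_effort(): joint torques, N m.
- get_tcp_pos(): TCP position.
- get_ee_rot(): TCP orientation.
- get_ft_force(): force on the tool from outside, world axes, zero at the start.
- get_ft_torque(): the same for the moment, N m.
- get_grip_width(): opening from 0.0 (shut) to 1.0 (fully open).
Only numpy, scipy, OpenCV 4.12 (cv2) and the standard library are available. Lean on these libraries where they do the work, as an engineer would, in place of code of your own. Each camera call takes 0.05 s, during which the arm holds its last target.

## Working session

There is one attempt and no reset: what is moved stays moved. The work goes in short steps, each a Python script; the robot and the scene stay as the last script left them, time stands still between calls to the robot, and variables do not carry over. Pictures are saved under pics/ and viewed, and the job is handed in when it is done.

```bash
ls; mkdir -p pics
python3 - <<'E'
from station import *
import cv2
for n in ["side","top","wrist"]:
    im=read_camera(n); cv2.imwrite(f"pics/{n}0.png",im[:,:,::-1])
    print(n,camera_info(n))
print(get_time(),get_ee_rot(),get_tcp_pos())
E
```

```text
pics
side {'intrinsics': array([[475.87075719,   0.        , 321.21269659],
       [  0.        , 475.87075719, 240.41676815],
       [  0.        ,   0.        ,   1.        ]]), 'dist': array([-0.06614912,  0.        ,  0.        ,  0.        ,  0.        ]), 'T': array([[ 0.92419617,  0.22309815, -0.30998171,  0.10631581],
       [-0.38155568,  0.57470979, -0.72396403, -0.76487264],
       [ 0.01663449,  0.78736006,  0.61626895,  0.81642382],
       [ 0.        ,  0.        ,  0.        ,  1.        ]])}
top {'intrinsics': array([[599.92805444,   0.        , 313.33846937],
       [  0.        , 599.92805444, 238.43162506],
       [  0.        ,   0.        ,   1.        ]]), 'dist': array([-0.00029164,  0.        ,  0.        ,  0.        ,  0.        ]), 'T': array([[ 0.00401864,  0.99642338, -0.08440561,  0.31496094],
       [-0.99991729,  0.0029728 , -0.01251266, -0.00650469],
       [-0.01221698,  0.08444891,  0.99635291,  1.60093513],
       [ 0.        ,  0.        ,  0.        ,  1.        ]])}
wrist {'intrinsics': array([[401.44804012,   0.        , 322.31987529],
       [  0.        , 401.44804012, 241.66163754],
       [  0.        ,   0.        ,   1.        ]]), 'dist': array([-0.05336672,  0.        ,  0.        ,  0.        ,  0.        ]), 'tool_from_camera': array([[ 9.99999302e-01, -6.90886798e-04,  9.57955248e-04,
         8.18654949e-04],
       [-4.00989387e-04, -9.61488125e-01, -2.74846184e-01,
        -7.57470459e-02],
       [ 1.11095020e-03,  2.74845608e-01, -9.61487731e-01,
        -1.88867699e-01],
       [ 0.00000000e+00,  0.00000000e+00,  0.00000000e+00,
         1.00000000e+00]])}
0.15 [ 3.44088141e-04  7.87532304e-01  6.16273115e-01 -4.46895646e-04] [0.15011902 0.6062556  0.19479281]
```

View pics/top0.png

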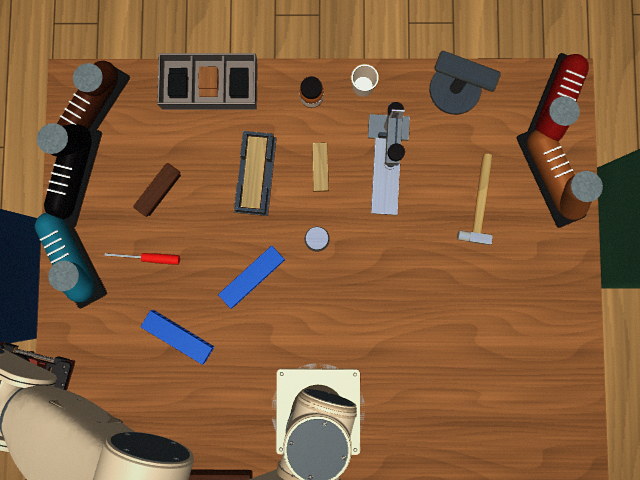

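View pics/side0.png

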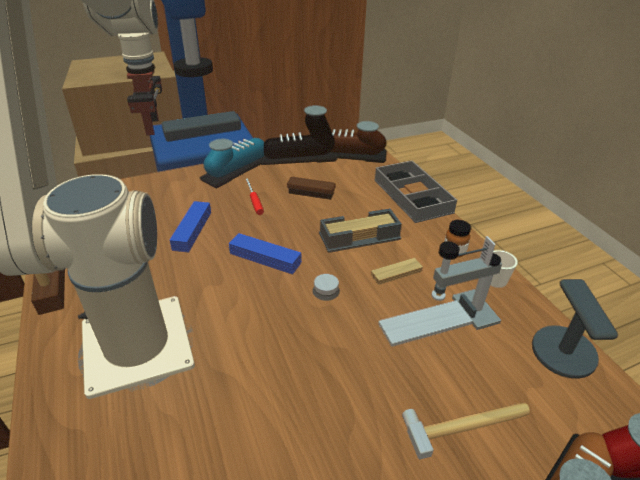

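View pics/wrist0.png

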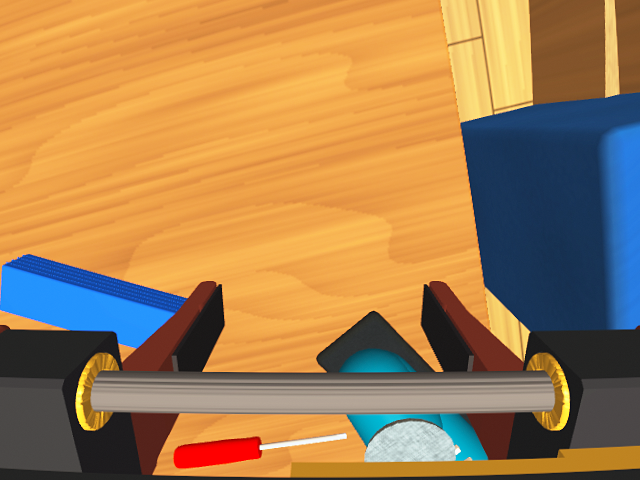

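Top view, candidates for the bar: the layered bar in the dark cradle (255,172), a thin layered bar (320,167), and blue look-alikes at (251,277) and (177,337). I choose the one in the cradle. The gauge is at (388,170), with its knob at (396,152). Next I take close crops and measure.

```bash
cat > h.py <<'E'
from station import *
import numpy as np, cv2
from scipy.spatial.transform import Rotation as R
def cam(n,tcp=None,q=None):
    c=camera_info(n); 
    if n!="wrist": return c["intrinsics"],c["dist"],c["T"]
    T=np.eye(4); T[:3,3]=tcp; T[:3,:3]=R.from_quat([q[1],q[2],q[3],q[0]]).as_matrix()
    return c["intrinsics"],c["dist"],T@c["tool_from_camera"]
def ray(C,px):
    K,d,T=C
    u=cv2.undistortPoints(np.array(px,float).reshape(-1,1,2),K,np.array(d)).reshape(-1,2)
    D=np.c_[u[:,0],-u[:,1],-np.ones(len(u))]@T[:3,:3].T
    return T[:3,3],D
def onplane(C,px,z):
    o,D=ray(C,px); return o+D*((z-o[2])/D[:,2])[:,None]
def tri(*CP):
    A=np.zeros((3,3));b=np.zeros(3)
    for C,p in CP:
        o,D=ray(C,[p]); d=D[0]/np.linalg.norm(D[0]); P=np.eye(3)-np.outer(d,d); A+=P;b+=P@o
    x=np.linalg.solve(A,b); return x
def proj(C,P):
    K,d,T=C; P=np.atleast_2d(P); c=(P-T[:3,3])@T[:3,:3]; c=c*[1,-1,-1]
    return cv2.projectPoints(c,np.zeros(3),np.zeros(3),K,np.array(d))[0].reshape(-1,2)
def quat(yaw): # tool down, tool x at world yaw
    M=np.array([[np.cos(yaw),np.sin(yaw),0],[np.sin(yaw),-np.cos(yaw),0],[0,0,-1]])
    q=R.from_matrix(M).as_quat(); return np.array([q[3],*q[:3]])
def snap(n,f):
    t=get_tcp_pos();q=get_ee_rot();im=read_camera(n)[:,:,::-1].copy(); cv2.imwrite(f"pics/{f}.png",im); return im,cam(n,t,q)
E
python3 - <<'E'
from h import *
t=cv2.imread("pics/top0.png"); s=cv2.imread("pics/side0.png")
cv2.imwrite("pics/topc.png",cv2.resize(t[90:230,220:420],None,fx=4,fy=4,interpolation=cv2.INTER_CUBIC))
cv2.imwrite("pics/sidec.png",cv2.resize(s[190:350,310:510],None,fx=3.7,fy=3.7,interpolation=cv2.INTER_CUBIC))
E
```

```text
(no output)
```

View pics/topc.png

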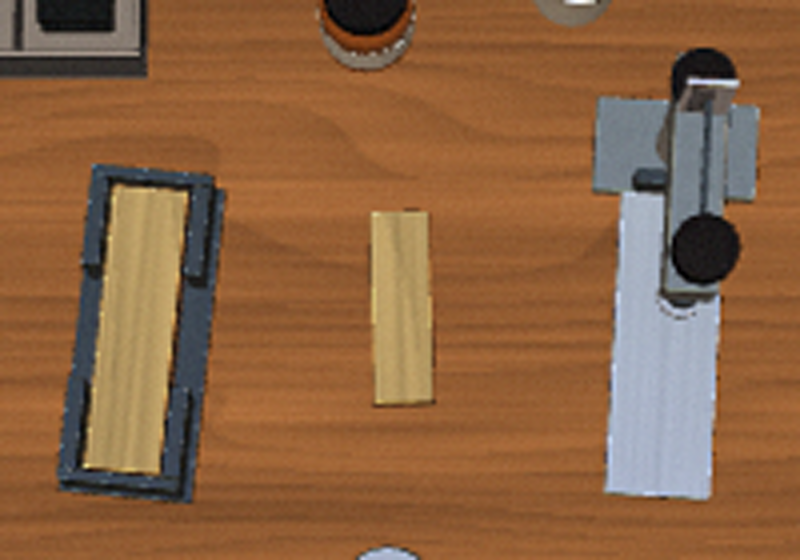

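View pics/sidec.png

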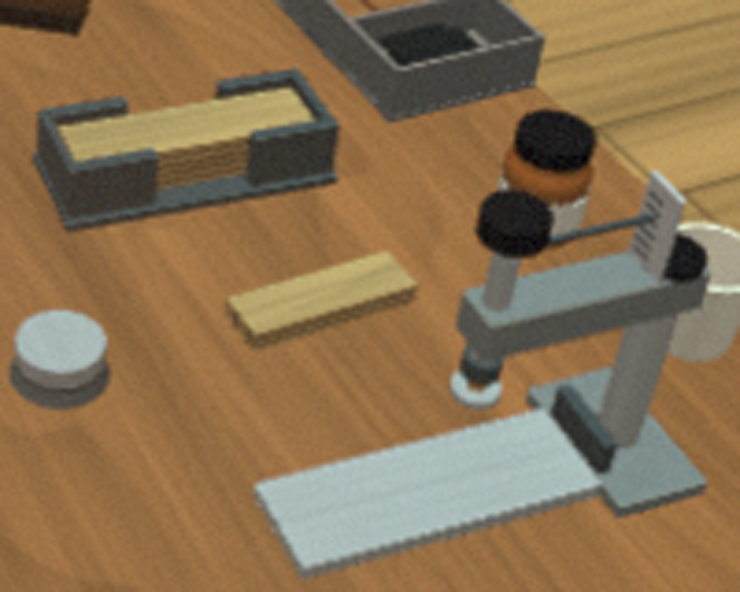

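Run:
```python
from h import *
t=cv2.imread("pics/top0.png"); C=cam("top"); hsv=cv2.cvtColor(t,cv2.COLOR_BGR2HSV)
m=cv2.inRange(hsv,(15,60,120),(32,170,255)); m[:, :236]=0; m[:,275:]=0; m[:125]=0;m[220:]=0
c=max(cv2.findContours(m,0,2)[0],key=cv2.contourArea)
box=cv2.boxPoints(cv2.minAreaRect(c)); P=onplane(C,box,.046); print("bar",P.mean(0),np.linalg.norm(P[1]-P[0]),np.linalg.norm(P[2]-P[1])); print(P)
for i in (0,1):
    e=P[i+1]-P[i]; print(np.degrees(np.arctan2(e[1],e[0])))
A=onplane(C,[(371.25,213.25),(398,214.75),(375,138.3)],.012); print("anvil",A)
print(np.linalg.norm(A[1]-A[0]),np.linalg.norm(A[2]-A[0]),np.degrees(np.arctan2(*(A[2]-A[0])[[1,0]])))
for z in (.213,.233): print("knob",z,onplane(C,[(396.3,152.2)],z))
S=cam("side"); print(tri((C,(396.3,152.2)),(S,(310+514/3.7,190+212/3.7))))
```

```text
bar [0.62223353 0.17083152 0.046     ] 0.1894365619351958 0.04970603889207543
[[0.53041614 0.20377798 0.046     ]
 [0.71911568 0.18708381 0.046     ]
 [0.71396314 0.13764555 0.046     ]
 [0.52543917 0.15481875 0.046     ]]
-5.055771996127701
-95.94998593873649
anvil [[ 0.51736559 -0.14059984  0.012     ]
 [ 0.51351867 -0.21172775  0.012     ]
 [ 0.7206785  -0.15152693  0.012     ]]
0.07123186238843304 0.2036063309438703 -3.076413316707663
knob 0.213 [[ 0.63619581 -0.18295014  0.213     ]]
knob 0.233 [[ 0.63156685 -0.18040758  0.233     ]]
[ 0.63434114 -0.18195789  0.22369198]
```

Run:
```python
from h import *
t0=get_time()
g=np.radians(-3.1); b=np.radians(-5.3)
move_pose([0.50,-0.175,0.32],quat(g+np.pi/2)); print(get_time()); im,C=snap("wrist","wg")
print(get_tcp_pos(),get_ee_rot(),get_joint_pos().round(2) if hasattr(get_joint_pos(),'round') else get_joint_pos())
np.savez("wg.npz",K=C[0],d=C[1],T=C[2])
move_pose([0.545,0.178,0.30],quat(b+np.pi/2)); print(get_time()); im,C=snap("wrist","wb")
np.savez("wb.npz",K=C[0],d=C[1],T=C[2])
print(get_tcp_pos(),get_ft_force(),get_time())
```

```text
3.1833
[ 0.50020422 -0.17442845  0.31988528] [-1.05452235e-04  7.25669608e-01  6.88043319e-01  1.43283635e-05] [-0.36  0.15  1.7   0.    1.28 -1.88]
4.575
[0.54525488 0.17694679 0.30011914] [ 0.00788216  0.42248645 -0.24072135] 4.625
```

View pics/wg.png

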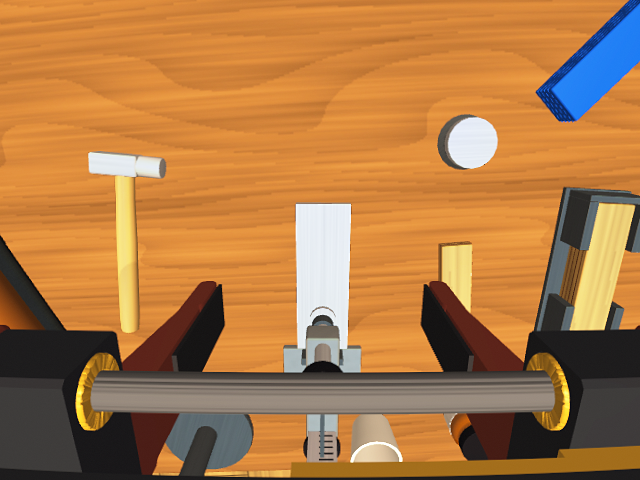

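View pics/wb.png

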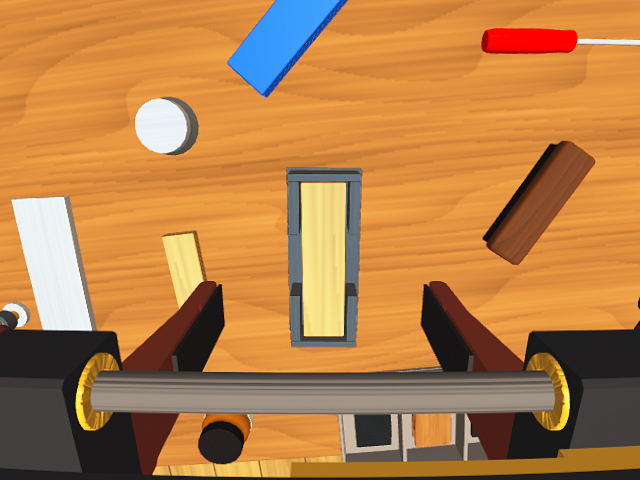

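The wrist views show the bar in the cradle at (323,260), with all its edges visible. The anvil's near corners are at about (296,204) and (351,204). I measure both by line fits.

```bash
python3 - <<'E'
from h import *
def L(n): z=np.load(n); return z['K'],z['d'],z['T']
im=cv2.imread("pics/wb.png"); C=L("wb.npz"); hsv=cv2.cvtColor(im,cv2.COLOR_BGR2HSV)
print(hsv[260,323],hsv[300,350],hsv[250,323], hsv[260,200])
m=cv2.inRange(hsv,(15,40,150),(32,170,255)); w=np.zeros_like(m); w[175:342,297:352]=1; m*=w
c=max(cv2.findContours(m,0,1)[0],key=cv2.contourArea)
P=onplane(C,c.reshape(-1,2),.046)[:,:2].astype(np.float32)
r=cv2.minAreaRect(P*1000); print("bar rect",r,len(P))
# mid via row midpoints
mid=[];wd=[]
for y in range(190,330,4):
    xs=np.where(m[y])[0]; q=onplane(C,[(xs[0]-.5,y),(xs[-1]+.5,y)],.046); mid.append(q.mean(0)); wd.append(np.linalg.norm(q[1]-q[0]))
mid=np.array(mid); p=np.polyfit(mid[:,0],mid[:,1],1); print("bar axis yaw",np.degrees(np.arctan(p[0])),"width",np.mean(wd),"y at",r[0][0]/1000,np.polyval(p,r[0][0]/1000))
ys=np.where(m.sum(1)>0)[0]; print(ys[0],ys[-1]); q=onplane(C,[(323,ys[0]-.5),(323,ys[-1]+.5)],.046); print(q,np.linalg.norm(q[1]-q[0]))
# anvil
im=cv2.imread("pics/wg.png"); C=L("wg.npz"); hsv=cv2.cvtColor(im,cv2.COLOR_BGR2HSV)
m=cv2.inRange(hsv,(0,0,200),(180,50,255)); w=np.zeros_like(m); w[190:300,280:370]=1; m*=w
rows=[];
for y in range(212,298,4):
    xs=np.where(m[y])[0]; q=onplane(C,[(xs[0]-.5,y),(xs[-1]+.5,y)],.012); rows.append([*q.mean(0),np.linalg.norm(q[1]-q[0])])
rows=np.array(rows); p=np.polyfit(rows[:,0],rows[:,1],1); th=np.arctan(p[0])
y0=np.where(m[:,300:346].mean(1)>127)[0][0]; e=onplane(C,[(323.5,y0-.5)],.012)[0]; 
e[1]=np.polyval(p,e[0]); ax=np.array([np.cos(th),np.sin(th)])
print("anvil yaw",np.degrees(th),"w",rows[:,3].mean(),"near",e,"origin",e[:2]+.12*ax)
print(np.degrees(np.arctan2(*(onplane(C,[(351,204)],.012)-onplane(C,[(296,204)],.012))[0][:2][::-1])))
E
python3 - <<'E'
import cv2
a=cv2.imread("pics/wg.png")[180:400,250:400]; cv2.imwrite("pics/wgc.png",cv2.resize(a,None,fx=2.7,fy=2.7,interpolation=2))
E
```

```text
[ 23 124 239] [101  41 117] [ 23 123 239] [ 14 174 132]
bar rect ((622.7882690429688, 171.24465942382812), (49.98693084716797, 188.51589965820312), 84.89192199707031) 386
bar axis yaw -5.166455013383324 width 0.049958614453823734 y at 0.6227882690429688 0.17127366967507324
183 336
[[0.5284578  0.17985431 0.046     ]
 [0.71724863 0.16239002 0.046     ]] 0.1895968894679893
anvil yaw -3.237115712271206 w 0.0692547209433547 near [ 0.51676358 -0.17436695  0.012     ] origin [ 0.63657211 -0.18114314]
86.9779075345783
```

View pics/wgc.png

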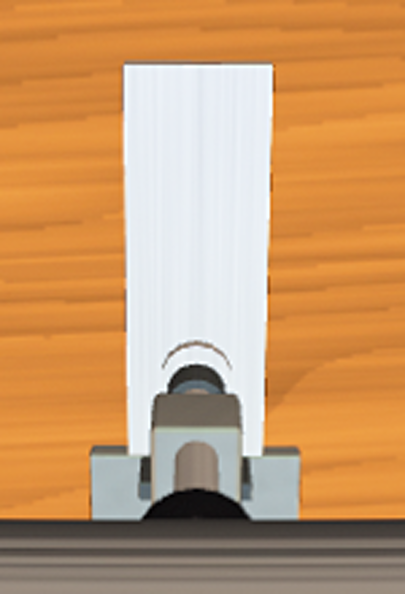

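Run:
```python
from h import *
b=np.radians(-5.15); q=quat(b+np.pi/2)
x,y=0.6226,0.1712
move_pose([x,y,0.12],q); 
p=get_tcp_pos(); print(p)
print(movel([x,y,0.014],q,v=0.12,until_force=12)); print(get_tcp_pos())
command_gripper(0.0); print("w",get_grip_width()*88, get_tcp_pos(),get_ft_force())
print(movel([x,y,0.07],q,v=0.06,until_force=15)); print(get_ft_force())
movel([x,y,0.16],q,v=0.15)
print("w",get_grip_width()*88,get_ft_force(),get_ft_torque(),get_time())
snap("wrist","lift"); snap("side","lifts")
```

```text
[0.623264   0.17095501 0.12110553]
False
[0.62329696 0.17141471 0.0148131 ]
w 49.58144801683841 [0.62262476 0.17120317 0.01410118] [0.31702373 0.33461008 1.47759827]
False
[-0.47794474 -0.40598075 -1.75083206]
w 49.523696405808714 [-1.20224513 -0.45904394 -2.45579304] [0.03843088 0.05555425 0.01553842] 8.975
```

View pics/lift.png

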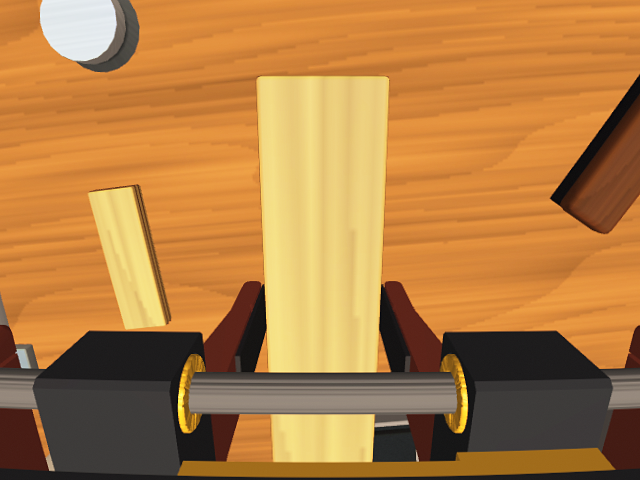

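The bar is gripped (49.5 mm) and clear of the cradle. Next I bring it in low under the foot.

```bash
cat >> h.py <<'E'
G0=np.array([0.636,-0.1817]); GY=np.radians(-3.15)
def gp(x,y,z,G=G0,a=GY):
    c,s=np.cos(a),np.sin(a); return [G[0]+c*x-s*y,G[1]+s*x+c*y,z]
def gl(p,G=G0,a=GY):
    c,s=np.cos(a),np.sin(a); d=np.array(p[:2])-G; return np.array([c*d[0]+s*d[1],-s*d[0]+c*d[1]])
E
python3 - <<'E'
from h import *
q=quat(GY+np.pi/2)
move_pose(gp(-138,0,.16) if 0 else gp(-.138,0,.16),q); wait(.3); print(get_tcp_pos(),gl(get_tcp_pos()))
print(movel(gp(-.138,0,.024),q,v=0.15,until_force=10)); wait(.2); print(get_tcp_pos(),get_ft_force())
im,C=snap("wrist","ap"); snap("side","aps"); print(get_time())
np.savez("ap.npz",K=C[0],d=C[1],T=C[2])
E
```

```text
[ 0.49853869 -0.17355757  0.1599196 ] [-0.13770104  0.00057661]
False
[ 0.4988484  -0.17435262  0.0248462 ] [-0.0239123  -0.19556547 -2.24870899]
12.1083
```

View pics/aps.png

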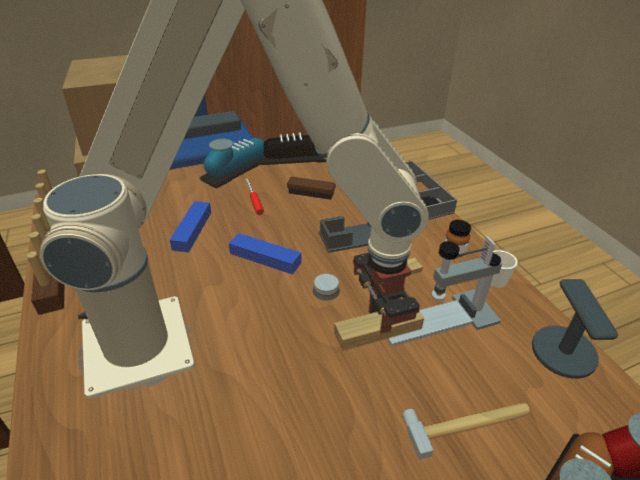

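View pics/ap.png

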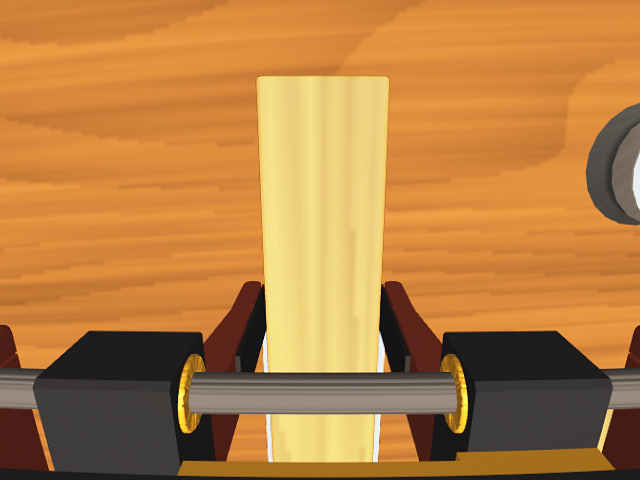

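The bar is aligned over the anvil, with an even margin on both sides. I slide it in to gauge x = -70 mm and set it down.

Run:
```python
from h import *
q=quat(GY+np.pi/2)
print(movel(gp(-.070,0,.0235),q,v=0.08,until_force=8)); wait(.2); print(get_tcp_pos(),gl(get_tcp_pos()),get_ft_force())
print(movel(gp(-.070,0,.015),q,v=0.02,until_force=5)); print(get_tcp_pos(),get_ft_force())
command_gripper(1.0); wait(.2); print(get_tcp_pos(),get_ft_force(),get_grip_width())
movel(gp(-.070,0,.030),q,v=0.1)
print(movel(gp(-.150,0,.030),q,v=0.12,until_force=8))
print(movel(gp(-.150,0,.20),q,v=0.2)); wait(.2); im,C=snap("wrist","pl"); snap("side","pls"); print(get_time(),get_tcp_pos())
np.savez("pl.npz",K=C[0],d=C[1],T=C[2])
```

```text
False
[ 0.56568945 -0.17784639  0.02351383] [-7.04160775e-02 -1.57942249e-05] [-0.52658442 -0.32132555 -2.18810828]
True
[ 0.56623145 -0.17792976  0.01775321] [ 0.5192247  -0.0875692   2.62547418]
[ 0.56550624 -0.17770873  0.01740844] [ 0.05392217 -0.43144745 -0.42931233] 0.998823781111988
False
False
17.0083 [ 0.4858721  -0.17334415  0.19922968]
```

View pics/pl.png

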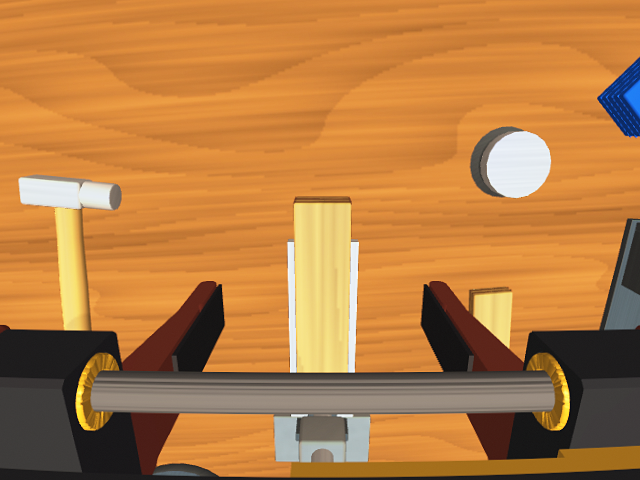

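View pics/pls.png

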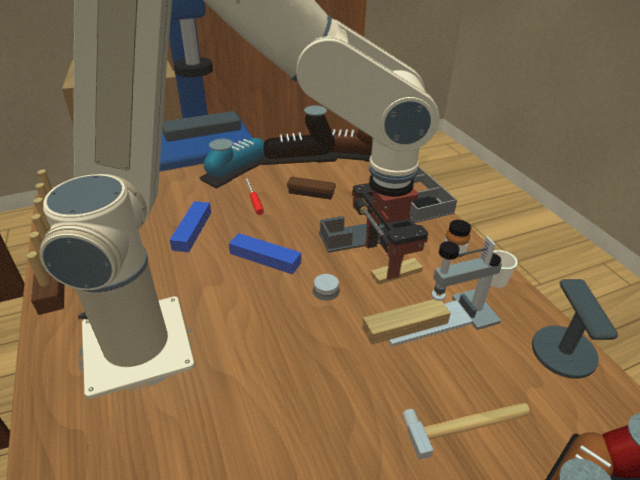

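The bar lies on the anvil part way in. I check its centring and squareness against the anvil edges.

Run:
```python
from h import *
z=np.load("pl.npz"); C=z['K'],z['d'],z['T']
im=cv2.imread("pics/pl.png"); hsv=cv2.cvtColor(im,cv2.COLOR_BGR2HSV)
mb=cv2.inRange(hsv,(15,40,170),(32,170,255)); ma=cv2.inRange(hsv,(0,0,190),(180,45,255))
B=[];A=[]
for y in range(212,366,6):
    xs=np.where(mb[y,285:365])[0]+285; q=onplane(C,[(xs[0]-.5,y),(xs[-1]+.5,y)],.050); B.append([*q.mean(0),np.linalg.norm(q[1]-q[0])])
    if y>250:
        xs=np.where(ma[y,280:370])[0]+280; q=onplane(C,[(xs[0]-.5,y),(xs[-1]+.5,y)],.012); A.append([*q.mean(0),np.linalg.norm(q[1]-q[0])])
for n,X in (("bar",B),("anvil",A)):
    X=np.array(X); p=np.polyfit(X[:,0],X[:,1],1); r=X[:,1]-np.polyval(p,X[:,0])
    print(n,"yaw",np.degrees(np.arctan(p[0])),"w",X[:,3].mean(),"y@.55,.65",np.polyval(p,[.55,.65]),r.std())
y0=np.where(mb[:,300:346].mean(1)>127)[0][0]; e=onplane(C,[(323,y0-.5)],.050)[0]; print("near end",e,gl(e),"expect -.165")
ya=np.where(ma[:,289:293].mean(1)>127)[0][0]; e=onplane(C,[(291,ya-.5)],.012)[0]; print("anvil end",gl(e))
print(gl([.55,-.17]))
```

```text
bar yaw -2.700872148250183 w 0.05391717907957336 y@.55,.65 [-0.17551966 -0.18023706] 0.0021959866216056776
anvil yaw -3.4073840024755233 w 0.06920664759170125 y@.55,.65 [-0.17598723 -0.18194126] 0.00018513679358618166
near end [ 0.47156234 -0.17122475  0.05      ] [-0.16476483  0.00142354] expect -.165
anvil end [-0.11948241 -0.02964202]
[-0.08651298  0.00695661]
```

Run:
```python
from h import *
z=np.load("pl.npz"); C=z['K'],z['d'],z['T']
im=cv2.imread("pics/pl.png"); hsv=cv2.cvtColor(im,cv2.COLOR_BGR2HSV)
print(hsv[230,270:376:6].tolist()); 
mb=cv2.inRange(hsv,(19,80,170),(32,170,255))
B=[]
for y in list(range(212,236,3))+list(range(250,366,6)):
    xs=np.where(mb[y,285:365])[0]+285; q=onplane(C,[(xs[0]-.5,y),(xs[-1]+.5,y)],.050); B.append([*q.mean(0),np.linalg.norm(q[1]-q[0])])
X=np.array(B); p=np.polyfit(X[:,0],X[:,1],1); r=X[:,1]-np.polyval(p,X[:,0])
print("yaw",np.degrees(np.arctan(p[0])),(X[:,3]*1000).round(1),"y",np.polyval(p,[.55,.65]),r.std())
```

```text
[[15, 186, 221], [15, 186, 222], [15, 185, 225], [15, 184, 224], [20, 160, 241], [25, 114, 245], [22, 123, 239], [23, 124, 237], [24, 117, 244], [22, 123, 236], [22, 122, 237], [22, 124, 237], [23, 121, 239], [23, 122, 241], [15, 185, 221], [15, 185, 219], [15, 184, 216], [14, 185, 214]]
yaw -3.0936932144106266 [48.9 49.  49.1 49.2 49.3 49.4 49.5 49.6 48.4 48.6 48.8 49.  49.3 48.6
 48.8 49.  48.3 48.6 48.8 49.  49.3 49.5 48.8 49.1 48.4 48.6 48.9 49.1] y [-0.17629848 -0.18170324] 0.00017193230272853033
```

```bash
sed -i 's/^G0=.*/G0=np.array([0.636,-0.1812]); GY=np.radians(-3.3)/' h.py
python3 - <<'E'
from h import *
q=quat(GY+np.pi/2)
move_pose(gp(-.146,0,.10),q)
print(movel(gp(-.146,0,.022),q,v=0.12,until_force=8)); wait(.3); print(gl(get_tcp_pos()),get_tcp_pos()[2])
command_gripper(0.0); wait(.2); print("w",get_grip_width()*88,gl(get_tcp_pos()),get_ft_force(),get_ft_torque())
r=movel(gp(-.080,0,.022),q,v=0.03,until_force=8); print(r,gl(get_tcp_pos()),get_ft_force(),"expect x -.086"); 
wait(.2);print(gl(get_tcp_pos()),get_ft_force(),get_time())
E
```

```text
False
[-1.45626407e-01 -1.17725697e-04] 0.0225299043042423
w 48.092301124100636 [-1.46060785e-01 -1.02773143e-05] [-0.51185003 -0.10429493  0.25289832] [-0.03129063  0.04269844 -0.03839988]
True [-8.59558206e-02 -1.77393536e-06] [-0.59993214 -0.46812416  5.70389437] expect x -.086
[-8.59767639e-02  2.58484348e-06] [-0.69205145  0.53201021  4.58789811] 21.525
```

Run:
```python
from h import *
print(get_tcp_pos(),get_ft_force(),get_ft_torque())
im,C=snap("side","h1"); cv2.imwrite("pics/h1c.png",cv2.resize(im[200:360,320:520],None,fx=3.7,fy=3.7,interpolation=2))
snap("wrist","h1w"); im,_=snap("top","h1t"); cv2.imwrite("pics/h1tc.png",cv2.resize(im[80:230,330:480],None,fx=4,fy=4,interpolation=2))
```

```text
[ 0.55016595 -0.17624825  0.02186502] [-0.69205145  0.53201021  4.58789811] [-0.07878503  0.08176946  0.01340999]
```

View pics/h1c.png

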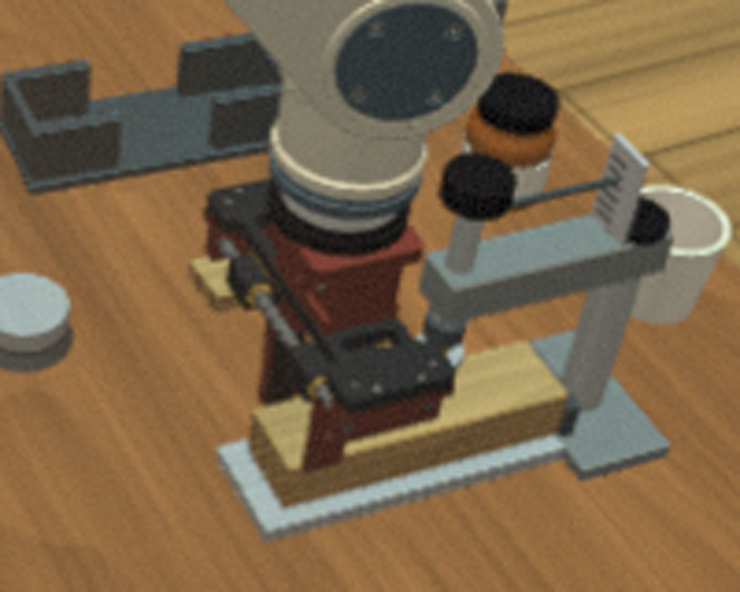

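View pics/h1tc.png

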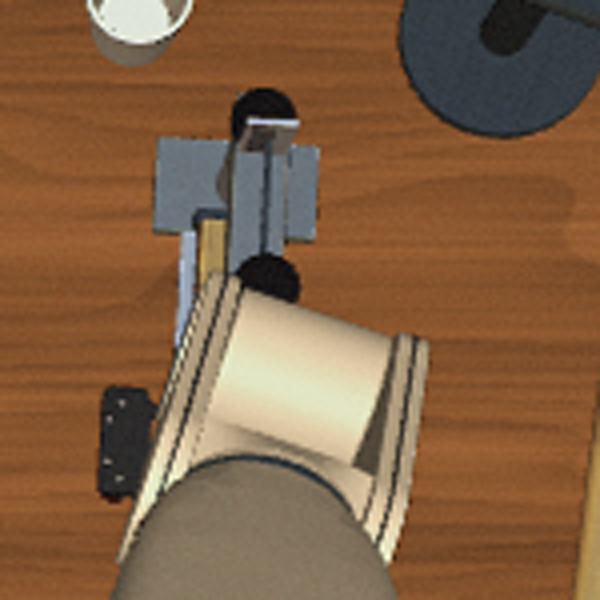

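The bar's end looks up against the stop, but the residual force is mainly vertical. I relax z slightly and push again to confirm it is seated.

Run:
```python
from h import *
q=quat(GY+np.pi/2)
x0=gl(get_tcp_pos())[0]
movel(gp(x0-.0005,0,.0223),q,v=0.01); wait(.2); print(gl(get_tcp_pos()),get_tcp_pos()[2],get_ft_force())
for k in range(1,9):
    movel(gp(x0+.0005*k,0,.0223),q,v=0.01); wait(.15); f=np.array(get_ft_force()); print(k,gl(get_tcp_pos())[0].round(5),f.round(2),round(get_grip_width()*88,2))
    if f[0]<-9: break
print(get_time())
```

```text
[-8.65307336e-02  2.62374925e-05] 0.022147806691178648 [ 0.26588093 -0.54835608 -1.42370675]
1 -0.0859 [-1.32  0.03 -0.4 ] 48.45
2 -0.08584 [-5.52 -0.2  -0.02] 48.15
3 -0.08584 [-6.59 -0.   -0.5 ] 48.22
4 -0.08583 [-8.19 -0.39  1.46] 48.07
5 -0.08585 [-9.47 -1.19  3.12] 48.42
24.15
```

It is firmly on the stop: 9 N with no movement. I release, back out and check.

Run:
```python
from h import *
q=quat(GY+np.pi/2)
command_gripper(1.0); wait(.1)
movel(gp(-.087,0,.06),q,v=0.1); 
movel(gp(-.14,0,.24),q,v=0.25); wait(.2)
im,C=snap("wrist","r"); np.savez("r.npz",K=C[0],d=C[1],T=C[2]); command_gripper(0.0)
im2,_=snap("side","rs"); cv2.imwrite("pics/rsc.png",cv2.resize(im2[200:360,330:530],None,fx=3.7,fy=3.7,interpolation=2))
hsv=cv2.cvtColor(im,cv2.COLOR_BGR2HSV)
mb=cv2.inRange(hsv,(19,80,170),(32,170,255)); ma=cv2.inRange(hsv,(0,0,190),(180,45,255))
y0=np.where(mb[:,305:340].mean(1)>127)[0][0]; e=onplane(C,[(323,y0-.5)],.050)[0]; print("near end",gl(e),"expect -.105")
B=[];A=[]
for y in range(y0+4,366,5):
    for m,z,X in((mb,.05,B),(ma,.012,A)):
        xs=np.where(m[y,280:370])[0]+280
        if len(xs)<5: continue
        qq=onplane(C,[(xs[0]-.5,y),(xs[-1]+.5,y)],z); X.append([*qq.mean(0),np.linalg.norm(qq[1]-qq[0])])
for X in (B,A):
    X=np.array(X); X=X[abs(X[:,3]-np.median(X[:,3]))<.002]; p=np.polyfit(X[:,0],X[:,1],1); r=X[:,1]-np.polyval(p,X[:,0])
    print(len(X),"yaw",np.degrees(np.arctan(p[0])),(X[:,3].mean()*1000).round(1),"y",np.polyval(p,[.55,.626]),r.std())
print(get_time())
```

```text
near end [-0.10499825  0.00160072] expect -.105
24 yaw -3.6110206971789083 49.1 y [-0.17540188 -0.18019807] 0.0002141025491069304
24 yaw -3.3789557751387704 69.2 y [-0.17610674 -0.18059396] 0.00015359918164072455
28.0917
```

View pics/r.png

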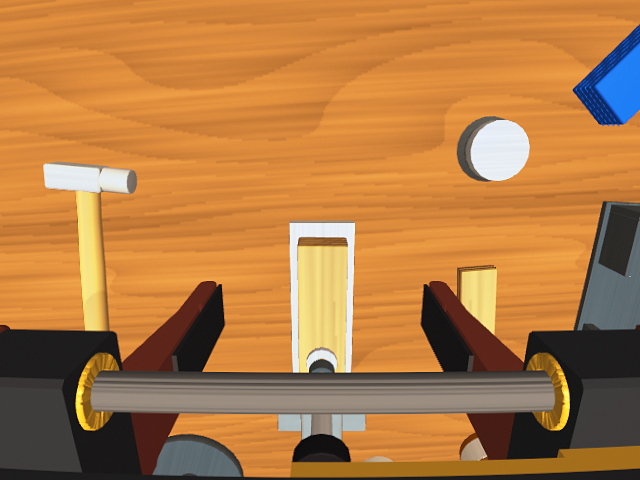

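View pics/rsc.png

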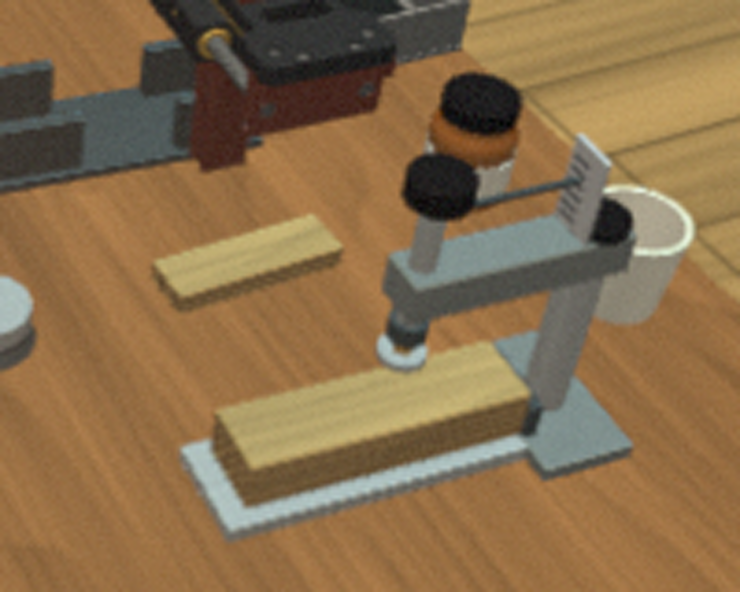

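The bar is home: its near end is at -105.0 mm, it is within 0.7 mm of centre and within 0.25° of square. Next I press the knob.

Run:
```python
from h import *
q=quat(GY+np.pi/2)
move_pose(gp(-.001,0,.262),q); wait(.2); print(get_tcp_pos(),get_ft_force(),get_grip_width())
r=movel(gp(-.001,0,.205),q,v=0.03,until_force=4); wait(.2); f0=get_ft_force(); print(r,get_tcp_pos(),f0)
z=get_tcp_pos()[2]
while z>.1905:
    z=max(z-.006,.190); movel(gp(-.001,0,z),q,v=0.03); print(round(z,4),get_tcp_pos()[2].round(4),np.round(get_ft_force(),2))
print(get_time())
```

```text
[ 0.63371533 -0.18119839  0.26201431] [-0.6663774   0.06653465  0.52843827] 0.00359216430956197
False [ 0.63502652 -0.18116737  0.20508503] [-0.01592923 -0.28144151  0.04431342]
0.1991 0.1987 [-0.16 -0.06  0.3 ]
0.1931 0.1929 [ 0.33  0.49 -0.11]
0.19 0.1897 [ 0.44 -0.92  0.73]
32.1083
```

There was no contact where the knob top was expected. I stop and look.

Run:
```python
from h import *
im2,_=snap("side","k1"); cv2.imwrite("pics/k1c.png",cv2.resize(im2[200:360,330:530],None,fx=3.7,fy=3.7,interpolation=2))
snap("wrist","k1w");im,_=snap("top","k1t"); cv2.imwrite("pics/k1tc.png",cv2.resize(im[80:230,330:480],None,fx=4,fy=4,interpolation=2))
```

```text
(no output)
```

View pics/k1c.png

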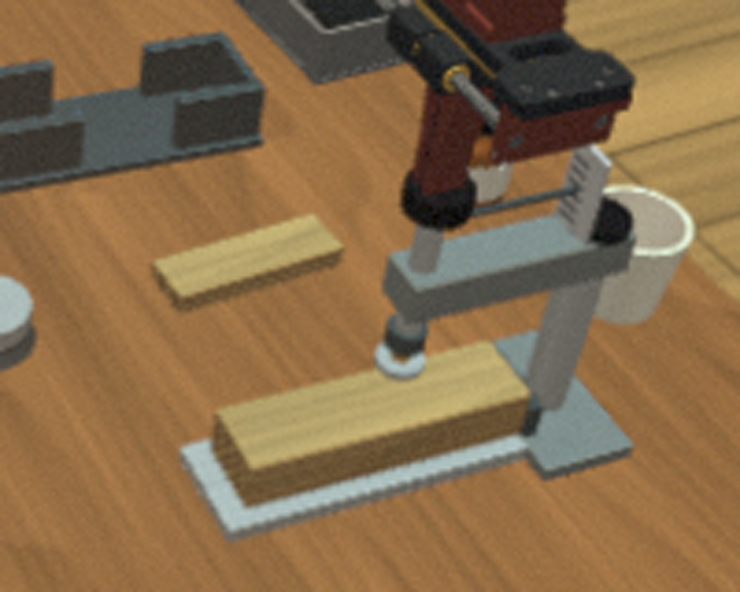

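View pics/k1w.png

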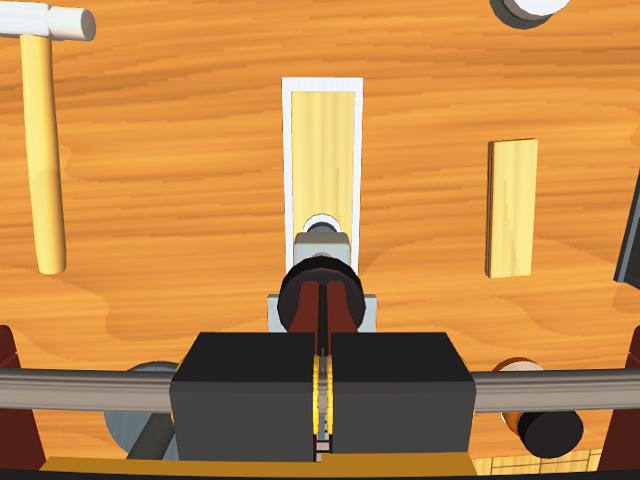

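```bash
python3 - <<'E'
from h import *
S=cam("side")
# z along the gauge axis -> full-crop pixel
for z in (.05,.06,.07,.08,.19,.2,.21,.22,.233):
    u=proj(S,gp(0,0,z))[0]; print(z,u.round(1),((u-[330,200])*3.7).round(0))
t=get_tcp_pos();q=get_ee_rot(); W=cam("wrist",t,q); print(t,proj(W,t),proj(S,t),get_ft_force())
for ring in (.19,.21,.23): print(ring,proj(W,gp(-.02,0,ring)).round(0),proj(W,gp(0,.02,ring)).round(0),proj(W,gp(0,-.02,ring)).round(0))
E
python3 -c "
import cv2
a=cv2.imread('pics/k1w.png')[200:400,220:420];cv2.imwrite('pics/k1wc.png',cv2.resize(a,None,fx=3,fy=3,interpolation=2))
a=cv2.imread('pics/k1.png')[230:310,420:500];b=cv2.imread('pics/rs.png')[230:310,420:500]
import numpy as np
cv2.imwrite('pics/kk.png',cv2.resize(np.hstack([b,a]),None,fx=5,fy=5,interpolation=2))"
```

```text
0.05 [434.8 307.4] [388. 397.]
0.06 [435.5 304.3] [390. 386.]
0.07 [436.3 301.1] [393. 374.]
0.08 [437.1 297.9] [396. 362.]
0.19 [446.1 259.7] [429. 221.]
0.2 [446.9 256. ] [433. 207.]
0.21 [447.8 252.2] [436. 193.]
0.22 [448.7 248.4] [439. 179.]
0.233 [449.9 243.3] [444. 160.]
[ 0.63482893 -0.18107962  0.18974584] [[320.89635941 282.91828944]] [[445.52040257 259.89463277]] [ 0.88132025 -0.16055513  0.00708871]
0.19 [[321. 247.]] [[360. 285.]] [[281. 285.]]
0.21 [[321. 260.]] [[364. 302.]] [[277. 302.]]
0.23 [[320. 276.]] [[369. 322.]] [[272. 322.]]
```

View pics/k1wc.png

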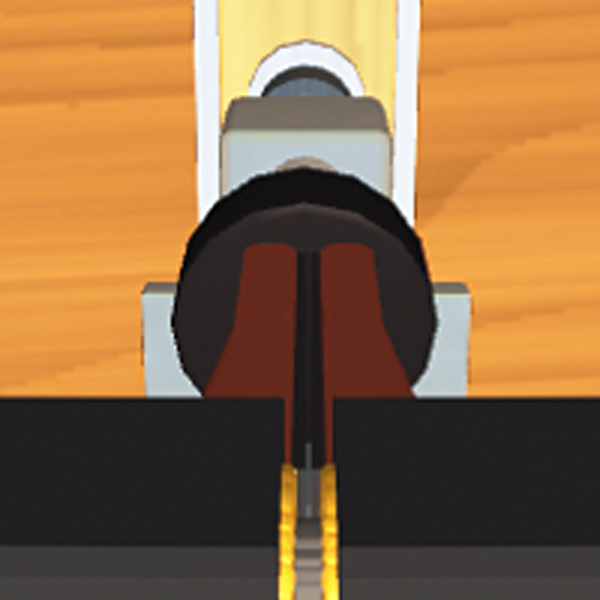

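View pics/kk.png

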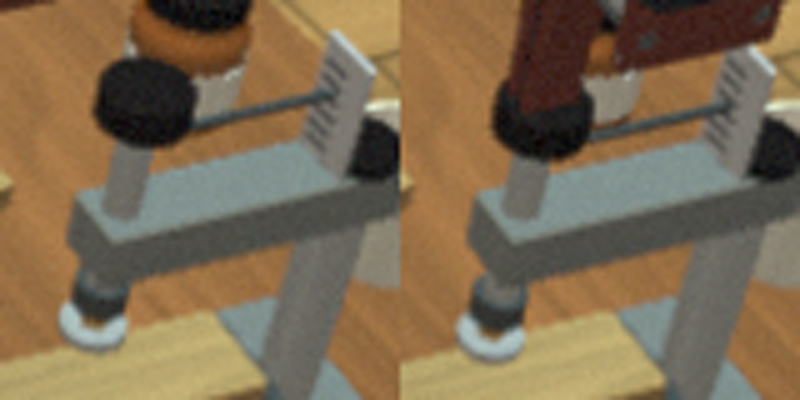

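Run:
```python
from h import *
S=cam("side"); W=cam("wrist",get_tcp_pos(),get_ee_rot()); z=np.load("r.npz"); Wr=z['K'],z['d'],z['T']
a=np.linspace(0,2*np.pi,60)
def ring(r,z): return np.array([gp(r*np.cos(t),r*np.sin(t),z) for t in a])
def bb(C,P): u=proj(C,P); return np.r_[u.min(0),u.max(0)].round(1)
for zt in (.19,.2,.21,.215,.22,.225):
    top,bot=ring(.02,zt),ring(.02,zt-.018); P=np.r_[top,bot]
    print(zt,"side",bb(S,P),"wristnow",bb(W,P),"wr",bb(Wr,P),"foot ring side",bb(S,ring(.015,.095-(.233-zt))), "wristnow foot",bb(W,ring(.015,.095-(.233-zt)))[[1]])
for n in ("rs","k1"):
    im=cv2.imread(f"pics/{n}.png"); m=cv2.inRange(im,(0,0,0),(40,40,40)); m[:, :432]=0;m[:,466:]=0;m[:236]=0;m[275:]=0
    n_,l,s,c=cv2.connectedComponentsWithStats(m); i=1+np.argmax(s[1:,4]); print(n,s[i],c[i])
im=cv2.imread("pics/k1w.png"); m=cv2.inRange(im,(0,0,0),(60,60,60)); ys=np.where(m[:330,300])[0]; print("k1w col300 dark rows",ys[0],ys[-1]); 
for y in (290,300,307,315,325): xs=np.where(m[y,265:380])[0]+265; print(y,xs[0],xs[-1])
```

```text
0.19 side [434.8 253.5 455.9 272.7] wristnow [281.2 237.7 360.4 321.1] wr [293.3 399.8 348.5 460.5] foot ring side [428.2 302.  441.7 311.7] wristnow foot [205.]
0.2 side [435.6 249.8 456.8 269.1] wristnow [279.1 242.9 362.3 330.5] wr [292.3 408.6 349.3 471.3] foot ring side [428.9 298.8 442.5 308.5] wristnow foot [207.3]
0.21 side [436.4 246.  457.8 265.4] wristnow [276.8 248.6 364.4 340.7] wr [291.3 418.  350.3 482.8] foot ring side [429.6 295.6 443.3 305.3] wristnow foot [209.8]
0.215 side [436.8 244.1 458.3 263.5] wristnow [275.6 251.6 365.5 346.3] wr [290.8 422.9 350.7 488.9] foot ring side [430.  294.  443.7 303.7] wristnow foot [211.1]
0.22 side [437.2 242.2 458.7 261.6] wristnow [274.3 254.9 366.6 352.1] wr [290.2 428.  351.2 495.1] foot ring side [430.3 292.4 444.1 302.1] wristnow foot [212.4]
0.225 side [437.6 240.3 459.2 259.7] wristnow [272.9 258.2 367.9 358.2] wr [289.6 433.3 351.8 501.6] foot ring side [430.7 290.8 444.5 300.5] wristnow foot [213.8]
rs [440 242  19  17 260] [448.66923077 250.02692308]
k1 [439 248  19  14 169] [448.26035503 255.0591716 ]
k1w col300 dark rows 262 288
290 280 361
300 278 363
307 277 364
315 279 363
325 283 359
```

```bash
python3 - <<'E'
from h import *
S=cam("side")
# h1: TCP gauge x -.086, z .022 ; near finger on -y side, outer edges
for z in (.012,.022,.034,.047):
    print(z,[((proj(S,gp(-.086+dx,-.025-dy,z))[0]-[320,200])*3.7).round(0).tolist() for dx in(-.01,.01) for dy in (0,.013)])
W=cam("wrist",get_tcp_pos(),get_ee_rot())
# pad corner prediction, open 88: tool coords
z0=camera_info("wrist")["tool_from_camera"]; C=(camera_info("wrist")["intrinsics"],camera_info("wrist")["dist"],z0)
for z in (0,-.01,-.02,-.025,-.03): print(z,proj(C,[[.044,-.01,z],[.044,.01,z]]).round(0).tolist())
E
python3 -c "
import cv2
a=cv2.imread('pics/wb.png')[260:360,180:470];cv2.imwrite('pics/tips.png',cv2.resize(a,None,fx=2.7,fy=2.7,interpolation=2))"
```

```text
0.012 [[293.0, 508.0], [303.0, 525.0], [323.0, 500.0], [333.0, 516.0]]
0.022 [[295.0, 497.0], [305.0, 514.0], [325.0, 489.0], [336.0, 505.0]]
0.034 [[298.0, 484.0], [308.0, 500.0], [328.0, 475.0], [338.0, 491.0]]
0.047 [[300.0, 469.0], [310.0, 485.0], [331.0, 460.0], [341.0, 477.0]]
0 [[409.0, 264.0], [407.0, 301.0]]
-0.01 [[413.0, 271.0], [411.0, 310.0]]
-0.02 [[418.0, 279.0], [415.0, 319.0]]
-0.025 [[421.0, 283.0], [418.0, 324.0]]
-0.03 [[424.0, 287.0], [420.0, 329.0]]
```

View pics/tips.png

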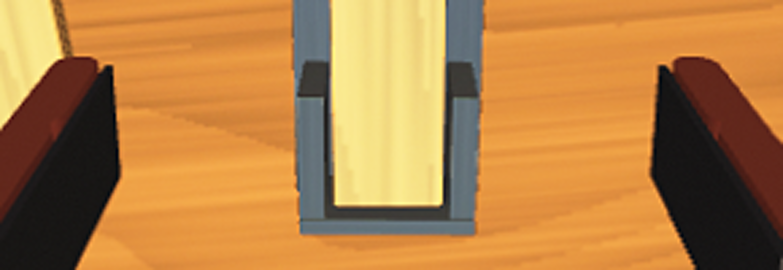

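The side and wrist views agree on two things. The visible fingertips end about 25 mm behind the nominal TCP (side-view tip z ≈ 0.047 when TCP z was 0.022). The knob has been pressed about 7 mm. So TCP z ≈ 0.157 should correspond to a knob top at 0.182. I press in small steps with a force guard and stop short to look.

Run:
```python
from h import *
q=quat(GY+np.pi/2)
z=.190
while z>.1645:
    z=max(z-.005,.164); r=movel(gp(-.001,0,z),q,v=0.03,until_force=14); f=[get_ft_force() for _ in range(3)]; print(round(z,4),r,get_tcp_pos()[2].round(4),np.round(np.mean(f,0),2))
    if r: break
im2,_=snap("side","k2"); cv2.imwrite("pics/k2c.png",cv2.resize(im2[230:320,420:510],None,fx=6,fy=6,interpolation=2))
im,_=snap("wrist","k2w"); cv2.imwrite("pics/k2wc.png",cv2.resize(im[150:350,220:420],None,fx=3,fy=3,interpolation=2)); print(get_time())
```

```text
0.185 False 0.1846 [-0.31 -0.3   0.33]
0.18 False 0.1796 [ 0.06 -0.37  0.02]
0.175 False 0.1746 [-0.47  0.48  0.3 ]
0.17 False 0.1696 [ 1.14 -0.99  0.62]
0.165 False 0.1646 [ 0.34 -0.27  0.1 ]
0.164 False 0.1639 [ 0.2  -0.17  0.38]
34.1917
```

View pics/k2c.png

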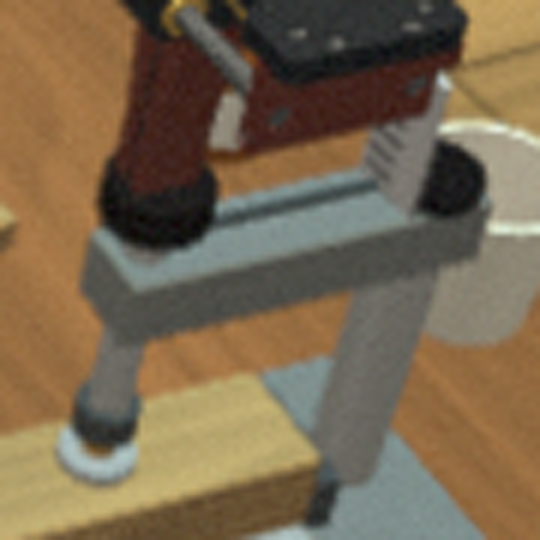

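View pics/k2wc.png

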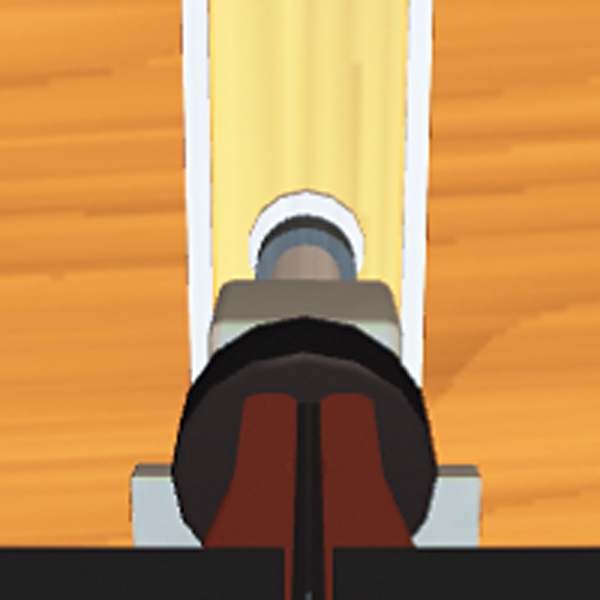

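```bash
cat > st.py <<'E'
from h import *
import sys
q=quat(GY+np.pi/2); crops=[]
for z in map(float,sys.argv[2:]):
    r=movel(gp(-.001,0,z),q,v=0.02,until_force=16)
    im,C=snap("wrist",f"s_{int(z*1e4)}"); t=get_tcp_pos(); c=cv2.resize(im[190:250,285:360],None,fx=5,fy=5,interpolation=2)
    print(z,r,t[2].round(4),np.round(get_ft_force(),1),"row pred foot .05/.055",[proj(C,gp(-.015,0,zz))[0].round(1).tolist() for zz in(.05,.055)])
    crops.append(c)
    # bottom: col profile
    g=im[190:260,321].astype(int); print(g.sum(1).tolist())
s,_=snap("side",sys.argv[1]+"s")
c=crops[-2:]+[cv2.resize(s[235:320,425:475],(250,425))[:300*0+300] if 0 else cv2.resize(s[262:322,420:470],(250,300))] 
cv2.imwrite(f"pics/{sys.argv[1]}.png",np.hstack(c)[:, :800] if 0 else cv2.resize(np.hstack(c),(800,240))); print(get_time())
E
python3 st.py st1 .162 .160 .158 .157
```

```text
0.162 False 0.1619 [-0.4 -1.   1.7] row pred foot .05/.055 [[321.5, 211.0], [321.5, 212.3]]
[594, 595, 596, 595, 595, 596, 595, 596, 594, 596, 596, 595, 595, 595, 594, 596, 594, 597, 597, 594, 594, 597, 598, 452, 684, 736, 734, 731, 731, 736, 752, 566, 231, 168, 176, 168, 339, 355, 352, 350, 347, 385, 432, 435, 436, 437, 436, 434, 436, 434, 433, 436, 441, 445, 327, 308, 311, 317, 318, 323, 322, 324, 327, 332, 343, 155, 54, 52, 56, 57]
0.16 False 0.16 [-0.5  0.2  2.8] row pred foot .05/.055 [[321.5, 211.5], [321.5, 212.8]]
[597, 594, 595, 597, 594, 596, 594, 594, 596, 594, 596, 595, 593, 595, 595, 594, 597, 596, 595, 595, 596, 597, 604, 450, 567, 738, 736, 733, 733, 736, 755, 461, 188, 170, 176, 175, 338, 354, 351, 352, 349, 389, 431, 436, 438, 436, 438, 435, 436, 436, 435, 435, 433, 441, 417, 321, 308, 313, 316, 317, 322, 323, 324, 330, 342, 155, 57, 54, 57, 54]
0.158 False 0.158 [-1.4  0.8  2.9] row pred foot .05/.055 [[321.6, 211.9], [321.5, 213.3]]
[597, 595, 595, 596, 594, 594, 595, 596, 596, 595, 596, 594, 595, 596, 595, 597, 597, 593, 595, 594, 598, 597, 599, 532, 427, 720, 737, 732, 732, 736, 755, 458, 187, 175, 177, 212, 343, 355, 352, 351, 347, 389, 434, 437, 434, 436, 437, 435, 435, 436, 437, 435, 437, 438, 442, 416, 323, 310, 313, 316, 317, 323, 325, 329, 343, 156, 56, 51, 55, 56]
0.157 False 0.1572 [-1.1  0.9  5. ] row pred foot .05/.055 [[321.5, 212.2], [321.5, 213.6]]
[596, 596, 596, 596, 594, 594, 594, 596, 596, 594, 595, 596, 593, 596, 597, 597, 595, 596, 596, 598, 594, 595, 597, 598, 449, 683, 735, 734, 731, 736, 755, 462, 186, 168, 176, 209, 345, 354, 349, 350, 344, 390, 431, 436, 434, 433, 436, 435, 434, 436, 436, 435, 435, 435, 436, 444, 356, 312, 311, 318, 316, 321, 324, 327, 341, 154, 58, 56, 52, 59]
35.4417
```

View pics/st1.png

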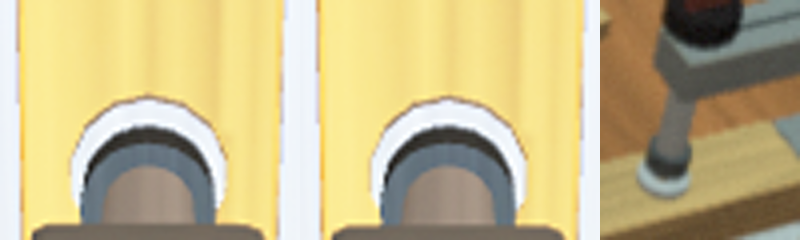

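Run:
```python
import cv2,numpy as np
def edges(f):
    im=cv2.imread(f"pics/{f}.png").astype(float).sum(2); g=im[190:260,319:324].mean(1)
    # white band: interp crossings around max
    i=next(k for k in range(10,60) if g[k]>690)
    # foot edge: area method: min dip location between 595 and white -> crossing of 640 rising
    k=i
    while g[k-1]<g[k] and g[k-1]>640:k-=1
    e1=190+(k-1)+(640-g[k-1])/(g[k]-g[k-1])
    j=i
    while g[j]>460:j+=1
    e2=190+(j-1)+(g[j-1]-460)/(g[j-1]-g[j]); return e1,e2,e2-e1
for f in ("k1w","k2w","s_1620","s_1600","s_1580","s_1570"): print(f,np.round(edges(f),2))
```

```text
k1w [214.48 221.45   6.97]
k2w [214.33 221.29   6.97]
s_1620 [214.18 221.28   7.1 ]
s_1600 [214.58 221.15   6.57]
s_1580 [214.8  221.15   6.35]
s_1570 [215.18 221.15   5.97]
```

The foot has been static since TCP z ≈ 0.1615 and the reaction force is rising, so the foot is bearing on the bar with about 4.5 mm of spring taken up. About 1.2 mm more is needed, then I retreat.

Run:
```python
from h import *
q=quat(GY+np.pi/2)
r=movel(gp(-.001,0,.1560),q,v=0.01,until_force=12); wait(.3); print(r,get_tcp_pos()[2],get_ft_force())
im,C=snap("wrist","s_1560")
g=im[205:225,319:324].astype(float).sum(2).mean(1); print(g.round(0).tolist())
movel(gp(-.001,0,.22),q,v=0.1); print(get_ft_force())
movel(gp(-.14,0,.24),q,v=0.2); wait(.2)
im,C=snap("wrist","f"); np.savez("f.npz",K=C[0],d=C[1],T=C[2])
s,_=snap("side","fs"); cv2.imwrite("pics/fsc.png",cv2.resize(s[220:350,370:510],None,fx=4.5,fy=4.5,interpolation=2))
cv2.imwrite("pics/fc.png",cv2.resize(im[200:460,220:420],None,fx=2.3,fy=2.3,interpolation=2)); print(get_time())
```

```text
False 0.15621085242363733 [-1.50413953  1.02536052  5.37167432]
[598.0, 599.0, 598.0, 598.0, 598.0, 598.0, 598.0, 600.0, 605.0, 498.0, 510.0, 731.0, 734.0, 730.0, 733.0, 752.0, 507.0, 203.0, 165.0, 172.0]
[0.04303546 0.46674532 0.22416907]
37.9833
```

View pics/fsc.png

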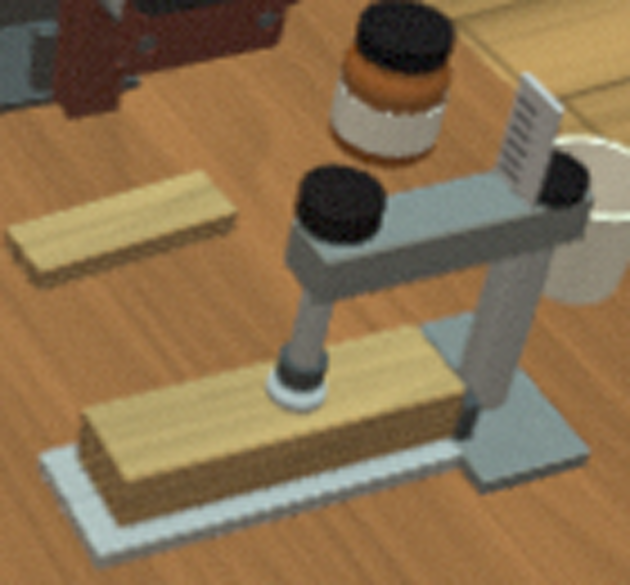

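View pics/fc.png

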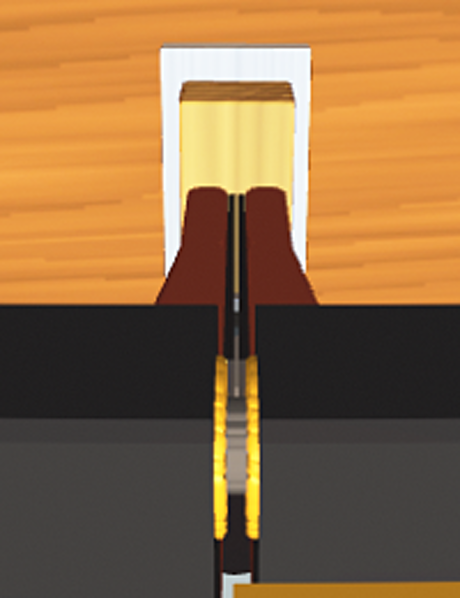

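Run:
```python
from h import *
z=np.load("f.npz"); C=z['K'],z['d'],z['T']; im=cv2.imread("pics/f.png"); hsv=cv2.cvtColor(im,cv2.COLOR_BGR2HSV)
mb=cv2.inRange(hsv,(19,80,170),(32,170,255)); ma=cv2.inRange(hsv,(0,0,190),(180,45,255))
y0=np.where(mb[:,305:340].mean(1)>127)[0][0]; print("near end",gl(onplane(C,[(323,y0-.5)],.05)[0]))
for y in (250,260,270,278):
    b=np.where(mb[y,280:370])[0]+280;a=np.where(ma[y,280:370])[0]+280
    print((onplane(C,[(b[0]-.5,y),(b[-1]+.5,y)],.05)[:,:2].mean(0)-onplane(C,[(a[0]-.5,y),(a[-1]+.5,y)],.012)[:,:2].mean(0)).round(4))
for n in ("rs","k1","fs"):
    m=cv2.inRange(cv2.imread(f"pics/{n}.png"),(0,0,0),(45,45,45)); m[:,:432]=0;m[:,466:]=0;m[:236]=0;m[285:]=0
    k,l,s,c=cv2.connectedComponentsWithStats(m); i=1+np.argmax(s[1:,4]); print(n,s[i],c[i].round(2))
print(get_time()); job_done()
```

```text
near end [-0.10495661  0.00126509]
[-0.0116  0.0012]
[-0.0127  0.0013]
[-0.0138  0.0009]
[-0.0146  0.0009]
rs [439 242  20  17 268] [448.74 250.03]
k1 [439 248  19  14 178] [448.24 255.03]
fs [436 257  19  17 251] [445.14 265.14]
37.9833
the job is handed in; nothing more can be done
```

I laid the heel bar home on the anvil, let go of it, and pressed the plunger down until the foot bears on the bar with its spring about half taken up. I handed the job in at 38 s with the arm clear. It reported no verdict.

**Bar placing:** I took the bar from the cradle, set it down part way in, regripped it by its free end and slid it home. It stood firm against a 9 N push on the stop.
- **End position:** the near end measured -105.0 mm in the gauge frame (expected -105) both before and after pressing.
- **Centring:** within about 0.7 mm. The final reading between the two centre lines was up to 1.3 mm, but part of that is the tilt of the bar relative to the view.
- **Squareness:** within about 0.25°.

**Plunger:** it stands at about 0.050 to 0.051 m, with about 5 to 6 mm of the foot's 12 mm travel taken up. In the images the foot stopped moving on the bar while the plunger went on. The push was about 5 N at the end, and the foot was never pressed solid.

**What disagreed:**
- **Finger length:** the fingertips end about 26 mm short of the stated TCP. As a result the bar was held nearer its top than planned, and my first press found no force where I expected the knob. I set the final depth from the point where the foot met the bar instead.
- **Knob height:** the side camera put the knob about 3 to 4 mm higher than the touch measurement, so the plunger value is uncertain by about 1.5 mm.

I touched nothing else on the bench.

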